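# Fasten a guard cover with a push rivet

## Task

Fasten the loose end of the black cover on the blue guard box: take the push rivet whose red centre pin still stands up out of its white collar from the wooden block, seat it fully in the cover's empty hole with the pin still up, and only then push the pin down until it is flush with the collar. The cover floats on soft foam and gives way, yet it cracks easily: never load it or the box with more than 20 N, so go by feel. Leave the spent rivet (pin already flush) and the other things where they are.

Things in the scene. Friction and masses are not known exactly. Their poses are not given: they have to be found in the camera images.
- guard: Blue steel guard box fixed on the green mat (3 mm thick), 110 x 170 mm and 42 mm high (four bolted feet add 15 mm on each 170 mm side); origin at the centre of its underside, x and y along its sides. It carries the cover.
- cover: Black plastic cover plate, 110 x 170 x 6 mm, origin at the centre of its underside, axes as guard. It floats on foam: unloaded its top is 55 mm above the box's underside; it can only sink, by up to 6 mm, about 1 mm for each 4 N after the first 1 to 2 N, and springs back. At its +y end a rivet is already fitted (white collar 10 mm high), at its -y end is the empty hole.
- hole (a point): Centre of the empty hole at the cover's top face (moves with the cover), 60 mm from the box's centre on its -y side. Through hole 11.5 mm wide, chamfered, empty space for 40 mm below. z up, axes as guard.
- rack: Wooden storage block fixed to the bench, 60 x 110 x 34 mm, origin at the centre of its underside; two holes 13 mm wide and 24 mm deep in its top, 30 mm to either side of the centre along its y axis. One holds the rivet to use, the other the spent rivet.
- rivet: The push rivet to use, standing in one of the block's holes. White round collar 24 mm wide, 10 mm high, to be gripped; below it a split shank 10 mm wide, 16 mm long whose lowest 6 mm taper to 5 mm. The origin is on the axis at the underside of the collar (the face that seats on the cover), z up along the axis towards the pin. About 26 g.
- pin (a joint): How far the red centre pin (11 mm wide) of the rivet is pressed in, m: 0 = standing 8 mm out of the collar, 0.008 = at its stop, flush with the collar's top. It starts between 0 and 0.0015. It stays where it is left and slides under about 9 N; the pin resists with this force all the way and then meets the stop.
- spent_rivet: A spent rivet of the same size and colours in the block's other hole, its pin already flush; leave it alone. Origin as for rivet.
- paste_tin: Blue round tin, 66 mm wide, 32 mm high, a bystander behind the work; origin at the centre of its underside.
- centre_punch: Steel centre punch, 106 mm long, 9 mm thick, lying on the bench between the box and the block, a bystander; origin under its middle.
- spray_can: Upright blue and white spray can, 52 mm wide, 161 mm high, a bystander at the back of the bench; origin at the centre of its underside.

How it is judged:
By the outcome, as a careful person would: the job done as asked, in the order asked, and still so for the second after the job is handed in, with the robot touching nothing.
It also fails if it takes over 48 s, if anything falls off the work surface, if the arm or the gripper's body presses on something with over 40 N, if the wrist force passes 120 N, or if a joint passes its speed limit or range.

## Robot

A 6-joint arm with a two-finger parallel gripper is mounted at the origin on a cart in front of the work surface, level with it; the furniture and walls round the work are solid. World frame = base frame: x ahead of the robot, y to its left, z up, the work surface at z = 0. Lengths are in m, angles in rad, forces in N, time in s.
With the tool pointing down it reaches from about 0.35 to 0.85 m from the base axis. Payload 8.1 kg.
Tool frame: the origin (TCP) lies at the very end of the fingers, on their centre line; the grasp point (between the pads) lies 19 mm behind it; z points along the fingers, y is the line along which they close (so a half turn about z gives the same grasp; the last joint's range is limited). The gripper opens to 93 mm and grips with 3 to 60 N. Pads are 15 mm wide; open, the fingers measure 128 mm over their backs; the gripper's body (75 mm by 188 mm) begins 65 mm behind the grasp point.
Start: joints at [1.127, 0.13, 1.488, -0, 1.523, -0.085], TCP at [0.211, 0.562, 0.219] pointing down, gripper open.
Joint ranges: [-2.96, 2.96], [-0.89, 2.26], [0.02, 2.5], [-1.34, 4.48], [0, 2.73], [-2.66, 2.66]. Speed limits (rad/s): [2.39, 2.39, 2.79, 3.14, 3.14, 3.14].

## Interface

Orientations are given as a rotation vector (axis times angle).
In Python, from plant import monitor, eyes, ticket gives the robot as it stands.
- The arm moves only by the tool arm_command, never from a script. Its argument "deltas" is a list that holds one entry, the list of rows, each a list of 6 numbers: the shift along the world's x, y, z in cm, then the turn, a rotation vector about the world's x, y, z in degrees. In form: [[[tx, ty, tz, rx, ry, rz], ...]]. A call has 1 to 12 rows; each row shifts and turns the commanded pose from where the row before left it; what a row does not reach is not made up. A row lasts 1/12 s, in which the tool goes at most 41.7 mm and 7.16 degrees, less where a joint would pass 70% of its speed; a pose out of reach is approached as far as the arm can. A call is refused whole if a number of a shift passes 4.17 or a number of a turn 7.16, either way. A call with a gripper value outside its range is refused whole. "gripper" is the opening, from -1 (shut) to 1 (fully open), set as the call begins (left out, the last holds). The fingers move at their own pace and stop on an object; "squeeze" is the grip in N (left out, the last holds). Time passes only in rows, so rows that do not move let the fingers close. It gives the time, the measured TCP pose, the force, the opening and the grip force at its end, in the units of the state.
- monitor.read_state(): the state, without advancing time (a new reading comes with each control period).
- eyes.read_camera(name): name is "scene" or "top"; returns the picture (420x560x3 uint8, blue, green, red); there is no depth.
- eyes.camera_model(name): a dict with "fx", "fy", "cx", "cy" (pixels), "rvec" (rotation vector, rad) and "tvec" (3), from world to camera coordinates, as OpenCV has them. Camera axes: x right, y down, z forward; pixel columns grow to the right and rows downward; lengths in m; the calibration is good to about 2 mm. A picture is of the moment at which its call begins. camera_model takes no time and is no camera call.
- ticket.close_job(): hands the job in; it is judged then, once.
The state is a dict: "t": time; "q": joint angles; "dq": joint speeds; "joint_torque": joint torques, N m; "tool_pos": TCP position; "orientation": TCP orientation; "force": force on the tool from outside, world axes, zero at the start; "wrist_torque": the same for the moment, N m; "opening": finger opening in m; "gripper_force": force on a finger pad.
Only numpy, scipy, OpenCV 4.12 (cv2) and the standard library are available. Lean on these libraries where they do the work, as an engineer would, in place of code of your own. Each camera call takes 0.05 s, during which the arm holds its last target. There are 200 camera calls.

## Working session

There is one attempt and no reset: what is moved stays moved. The work goes in short steps, Python scripts to look and compute and a tool call to move; the robot and the scene stay as the last step left them, time stands still between calls to the robot, and variables do not carry over. Pictures are saved under pics/ and viewed, at most 10 in all, crops included, and the job is handed in when it is done.

Besides the shell and the picture viewer there is one more tool, called after "Emit:" by a JSON object that holds its "op" and its "data". arm_command: Moves the arm, as the interface text tells. Its arguments: {"type":"object","properties":{"deltas":{"type":"array"},"gripper":{"type":"number"},"squeeze":{"type":"number"}},"required":["deltas"]}

```bash
mkdir -p pics; cat > h.py <<'E'
import numpy as np, cv2
from plant import monitor, eyes, ticket
def ray(c,u,v):
    m=eyes.camera_model(c);R=cv2.Rodrigues(np.array(m["rvec"],float))[0];t=np.array(m["tvec"],float).ravel()
    d=R.T@np.array([(u-m["cx"])/m["fx"],(v-m["cy"])/m["fy"],1.]);return -R.T@t,d
def onz(c,u,v,z):
    o,d=ray(c,u,v);return o+d*(z-o[2])/d[2]
def two(p,q):  # p in scene, q in top
    o,d=ray("scene",*p);a,b=ray("top",*q)
    s=np.linalg.lstsq(np.c_[d,-b],a-o,rcond=None)[0]
    x,y=o+d*s[0],a+b*s[1];return (x+y)/2,np.linalg.norm(x-y)
def proj(c,P):
    m=eyes.camera_model(c);K=np.array([[m["fx"],0,m["cx"]],[0,m["fy"],m["cy"]],[0,0,1.]])
    return cv2.projectPoints(np.array(P,float).reshape(-1,1,3),np.array(m["rvec"],float),np.array(m["tvec"],float),K,None)[0].reshape(-1,2)
def blobs(mask,amin=15):
    n,l,s,c=cv2.connectedComponentsWithStats(mask.astype(np.uint8))
    return [(c[i].round(1).tolist(),s[i].tolist()) for i in range(1,n) if s[i][4]>=amin]
E
python3 - <<'E'
from h import *
a=eyes.read_camera("scene");b=eyes.read_camera("top")
cv2.imwrite("pics/s0.png",a);cv2.imwrite("pics/t0.png",b)
for n,i in(("scene",a),("top",b)):
    h=cv2.cvtColor(i,cv2.COLOR_BGR2HSV);H,S,V=[h[...,k] for k in range(3)]
    print(n,"red",blobs(((H<8)|(H>172))&(S>140)&(V>80),6))
    print("white",blobs((S<40)&(V>200),25))
    o,d=ray(n,280,210);print(o.round(3),d.round(3))
s=monitor.read_state();print(s["t"],s["tool_pos"],s["orientation"],s["force"],s["opening"])
E
```

```text
scene red [([99.8, 21.8], [73, 0, 54, 49, 1785]), ([143.2, 15.2], [135, 10, 17, 11, 161]), ([55.3, 91.7], [34, 81, 42, 23, 188]), ([291.4, 92.7], [287, 90, 10, 6, 22]), ([49.4, 101.5], [33, 95, 34, 14, 97]), ([297.1, 109.2], [279, 100, 39, 15, 237]), ([140.9, 177.7], [139, 176, 5, 4, 16]), ([342.8, 250.8], [335, 240, 18, 24, 183]), ([272.2, 290.0], [270, 287, 6, 7, 33]), ([285.4, 319.0], [283, 317, 6, 5, 25])]
white [([140.4, 77.7], [133, 74, 16, 9, 115]), ([91.0, 95.1], [79, 85, 26, 21, 88]), ([70.9, 95.8], [57, 89, 31, 15, 76]), ([42.9, 108.6], [29, 102, 27, 14, 65]), ([22.6, 108.1], [13, 104, 19, 10, 59]), ([72.5, 111.0], [68, 106, 10, 11, 47]), ([50.8, 127.7], [28, 117, 42, 17, 125]), ([20.7, 125.3], [18, 121, 7, 11, 29]), ([97.1, 131.2], [86, 127, 24, 11, 105]), ([321.4, 138.9], [316, 133, 11, 12, 50]), ([129.4, 146.4], [105, 135, 48, 23, 226]), ([202.7, 177.1], [179, 166, 46, 19, 214]), ([125.8, 174.3], [114, 168, 24, 17, 164]), ([108.6, 186.4], [98, 172, 20, 25, 93]), ([141.2, 178.2], [136, 175, 11, 7, 45]), ([73.6, 200.4], [68, 193, 12, 15, 87]), ([158.5, 242.4], [79, 200, 18
[... 1295 characters left out ...]
1, 10, 8, 26]), ([358.5, 256.7], [354, 252, 10, 10, 59]), ([156.2, 267.0], [151, 262, 11, 11, 69]), ([2.0, 283.7], [0, 276, 6, 13, 47]), ([1.6, 296.3], [0, 290, 5, 17, 50]), ([121.7, 308.7], [118, 304, 12, 9, 39]), ([121.9, 323.7], [100, 308, 47, 29, 399]), ([116.8, 336.8], [111, 331, 14, 10, 44]), ([158.4, 341.0], [155, 338, 8, 6, 30]), ([358.9, 352.0], [348, 342, 22, 23, 243]), ([289.2, 365.8], [265, 364, 50, 5, 176]), ([286.8, 383.3], [264, 382, 51, 4, 162]), ([273.4, 415.6], [202, 412, 142, 8, 1118])]
[0.532 0.002 0.915] [ 0.076 -0.016 -0.997]
0.1 [0.21042565 0.56131053 0.21766929] [-5.60525621e-01 -3.09071454e+00  2.60536825e-03] [-0.32837382 -0.67144466  0.26739105] 0.09293829756098228
```

View pics/s0.png

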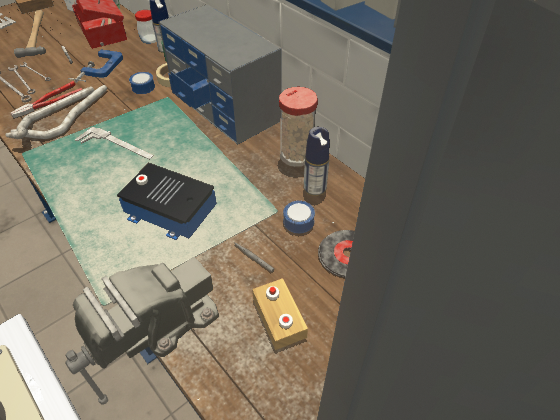

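View pics/t0.png

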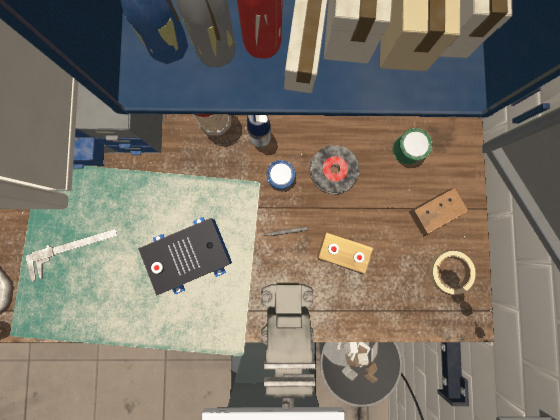

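The scene view shows the pin-up rivet at about (272,290) in the block, with the spent one at (285,319). In the top view they are at (333,248) and (359,257). The cover's empty hole is near top (210,245), the fitted collar is at (156,267), and a vise and an overhead shelf are nearby.

```bash
python3 - <<'E'
from h import *
a=cv2.imread("pics/s0.png");b=cv2.imread("pics/t0.png")
A,B=two((272.3,289.6),(333.5,248.5));print("pinup",A,B)
print("spent",two((285.4,319),(358.8,256.8)));print("fitted",two((140.9,177.9),(156.2,267)))
for n,u,v in(("top",333.0,248.5),("top",358.6,256.7)):print("collar z.044",onz(n,u,v,.044))
# block orientation / outline
h=cv2.cvtColor(b,cv2.COLOR_BGR2HSV)
m=((h[...,0]>15)&(h[...,0]<30)&(h[...,1]>110)&(h[...,2]>150)).astype(np.uint8);m[:225]=0;m[280:]=0;m[:,:310]=0;m[:,380:]=0
c=max(cv2.findContours(m,0,2)[0],key=cv2.contourArea);r=cv2.minAreaRect(c);print("block",r,[onz("top",*p,.034).round(4).tolist() for p in cv2.boxPoints(r)])
# cover
g=b.max(2);m=(g<60).astype(np.uint8);m[:205]=0;m[305:]=0;m[:,:130]=0;m[:,240:]=0
m=cv2.morphologyEx(m,cv2.MORPH_CLOSE,np.ones((15,15)))
c=max(cv2.findContours(m,0,2)[0],key=cv2.contourArea);r=cv2.minAreaRect(c);print("cover",r,[onz("top",*p,.058).round(4).tolist() for p in cv2.boxPoints(r)],onz("top",*r[0],.058))
print("hole guess",onz("top",210,245,.058),"vise",[onz("top",*p,.1).round(3).tolist() for p in((262,285),(314,285),(290,340))])
print("vise top tri", two((210,265),(314,290)))
z=cv2.resize(b[215:305,130:250],None,fx=6,fy=6,interpolation=cv2.INTER_CUBIC);z=cv2.convertScaleAbs(z,alpha=2.2)
cv2.imwrite("pics/z.png",z)
E
```

```text
pinup [ 0.51360738 -0.13132859  0.04827928] 0.00020572843469629
spent (array([ 0.49514272, -0.18822926,  0.04322179]), np.float64(0.0003456031888062618))
fitted (array([0.47322913, 0.25175972, 0.06753428]), np.float64(0.0005425095387791186))
collar z.044 [ 0.51342577 -0.13081325  0.044     ]
collar z.044 [ 0.49553832 -0.1877133   0.044     ]
block ((345.2080993652344, 252.35260009765625), (49.7094841003418, 27.132810592651367), 17.818889617919922) [[0.4927, -0.097, 0.034], [0.5505, -0.1162, 0.034], [0.5168, -0.223, 0.034], [0.4593, -0.203, 0.034]]
cover ((209.5, 245.0), (6.0, 5.0), 90.0) [[0.5268, 0.1465, 0.058], [0.5269, 0.1357, 0.058], [0.5139, 0.1354, 0.058], [0.5139, 0.1462, 0.058]] [0.520357   0.14093175 0.058     ]
hole guess [0.52036093 0.13984702 0.058     ] vise [[0.44, 0.025, 0.1], [0.44, -0.082, 0.1], [0.33, -0.033, 0.1]]
vise top tri (array([ 0.43309925, -0.07699409,  0.14057699]), np.float64(0.00417805043274684))
```

View pics/z.png

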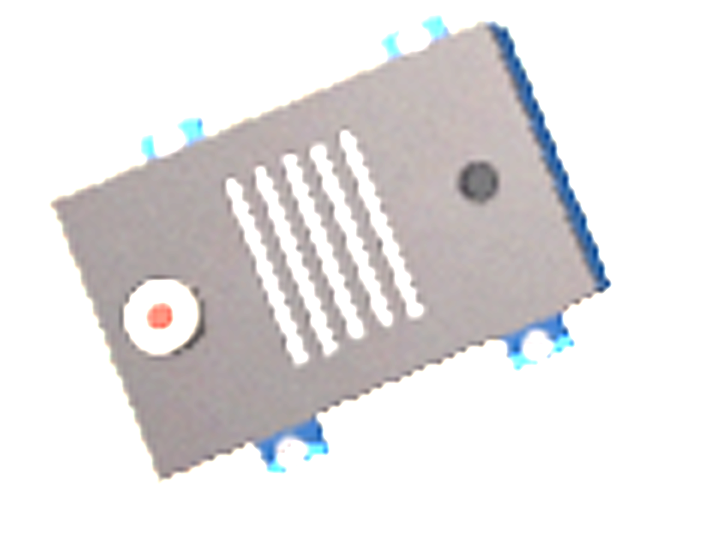

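Emit:
{"op": "arm_command", "data": {"deltas": [[[1.26,-2.88,0,0,0,0],[1.26,-2.88,0,0,0,0],[1.26,-2.88,0,0,0,0],[1.26,-2.88,0,0,0,0],[1.26,-2.88,0,0,0,0],[1.26,-2.88,0,0,0,0],[1.26,-2.88,0,0,0,0],[1.26,-2.88,0,0,0,0],[1.26,-2.88,0,0,0,0],[1.26,-2.88,0,0,0,0],[1.26,-2.88,0,0,0,0],[1.26,-2.88,0,0,0,0]]], "gripper": -0.05}}

```text
t: 1.1
tool_pos: [0.3619, 0.2147, 0.2183]
orientation: [-0.56, -3.091, 0.0]
force: [0.3, 0.5, -0.3]
opening: 0.0442
gripper_force: 0.0
```

Emit:
{"op": "arm_command", "data": {"deltas": [[[1.26,-2.88,0,0,0,0],[1.26,-2.88,0,0,0,0],[1.26,-2.88,0,0,0,0],[1.26,-2.88,0,0,0,0],[1.26,-2.88,0,0,0,0],[1.26,-2.88,0,0,0,0],[1.26,-2.88,0,0,0,0],[1.26,-2.88,0,0,0,0],[1.26,-2.88,0,0,0,0],[1.26,-2.88,0,0,0,0],[1.26,-2.88,0,0,0,0],[0,0,0,0,0,0]]]}}

```text
t: 2.1
tool_pos: [0.5013, -0.1051, 0.2179]
orientation: [-0.566, -3.09, 0.003]
force: [0.9, -0.1, -0.4]
opening: 0.044
gripper_force: 0.0
```

Emit:
{"op": "arm_command", "data": {"deltas": [[[0.6,-1.3,-1,0,0,0],[0.6,-1.3,-2,0,0,0],[0,0,-3,0,0,0],[0,0,-3,0,0,0],[0,0,-3,0,0,0],[0,0,-1.8,0,0,0],[0,0,0,0,0,0],[0,0,0,0,0,0]]]}}

```text
t: 2.77
tool_pos: [0.5112, -0.1259, 0.0796]
orientation: [-0.56, -3.088, -0.001]
force: [-0.5, -0.3, -0.2]
opening: 0.0439
gripper_force: 0.0
```

```bash
python3 - <<'E'
from h import *
s=monitor.read_state();p=np.array(s["tool_pos"]);print(p,s["force"])
a=eyes.read_camera("scene");b=eyes.read_camera("top")
u,v=map(int,proj("scene",p)[0])
A=cv2.resize(a[220:350,220:350],(500,500));B=cv2.resize(b[190:310,290:410],(300,300))
B=np.vstack([B,np.zeros((200,300,3),np.uint8)])
cv2.imwrite("pics/g.png",np.hstack([A,B]))
E
```

```text
[ 0.51122912 -0.12591066  0.07959252] [-0.48798753 -0.32717761 -0.16056553]
```

View pics/g.png

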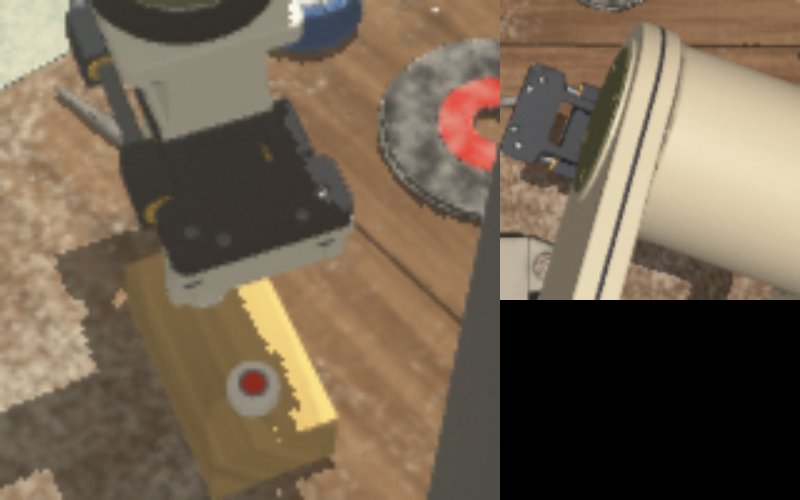

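The gripper is above the pin-up rivet and hides it in both views, so I correct from the measured pose.

Emit:
{"op": "arm_command", "data": {"deltas": [[[0.23,-0.5,0,0,0,0],[0,0,-0.6,0,0,0],[0,0,-0.6,0,0,0],[0,0,0,0,0,0]]]}}

```text
t: 3.2
tool_pos: [0.5143, -0.1315, 0.0677]
orientation: [-0.561, -3.09, -0.0]
force: [0.7, -0.2, -0.1]
opening: 0.0442
gripper_force: 0.0
```

Emit:
{"op": "arm_command", "data": {"deltas": [[[-0.05,0,-1,0,0,0],[0,0,-1,0,0,0],[0,0,-0.6,0,0,0],[0,0,-0.4,0,0,0],[0,0,0,0,0,0],[0,0,0,0,0,0]]]}}

```text
t: 3.7
tool_pos: [0.5139, -0.1315, 0.0382]
orientation: [-0.56, -3.09, -0.0]
force: [-0.6, 0.6, -0.1]
opening: 0.0437
gripper_force: 0.0
```

```bash
python3 - <<'E'
from h import *
s=monitor.read_state();print(s["tool_pos"],s["force"])
E
```

```text
[ 0.51393207 -0.13145894  0.03816294] [-0.62508634  0.56576992 -0.06210235]
```

Emit:
{"op": "arm_command", "data": {"deltas": [[[0,0,-0.2,0,0,0],[0,0,0,0,0,0],[0,0,0,0,0,0],[0,0,0,0,0,0],[0,0,0,0,0,0],[0,0,0,0,0,0],[0,0,0,0,0,0],[0,0,0,0,0,0]]], "gripper": -1, "squeeze": 20}}

```text
t: 4.37
tool_pos: [0.5145, -0.1317, 0.0369]
orientation: [0.56, 3.091, -0.0]
force: [-0.5, -0.9, 2.3]
opening: 0.0228
gripper_force: 20.0
```

Emit:
{"op": "arm_command", "data": {"deltas": [[[0,0,0.5,0,0,0],[0,0,1,0,0,0],[0,0,1.5,0,0,0],[0,0,2,0,0,0],[0,0,2,0,0,0],[0,0,1,0,0,0],[0,1,0,0,0,0],[0,2,0,0,0,0],[0,3,0,0,0,0],[0,3,0,0,0,0],[0,3,0,0,0,0],[0,3,0,0,0,0]]]}}

```text
t: 5.37
tool_pos: [0.5131, 0.0204, 0.1154]
orientation: [-0.561, -3.089, -0.0]
force: [1.1, 0.3, -1.4]
opening: 0.0228
gripper_force: 20.0
```

Emit:
{"op": "arm_command", "data": {"deltas": [[[0.1,3,0,0,0,0],[0.1,3,0,0,0,0],[0.1,3,0,0,0,0],[0.1,2,0,0,0,0],[0,1,0,0,0,0],[0,0,0,0,0,0],[0,0,0,0,0,0]]]}}

```text
t: 5.95
tool_pos: [0.5176, 0.1383, 0.1159]
orientation: [-0.558, -3.09, 0.001]
force: [0.1, -0.4, -1.0]
opening: 0.0232
gripper_force: 20.0
```

```bash
python3 - <<'E'
from h import *
s=monitor.read_state();p=np.array(s["tool_pos"]);print(p,s["force"],s["opening"],s["gripper_force"])
a=eyes.read_camera("scene");b=eyes.read_camera("top");cv2.imwrite("pics/s2.png",a);cv2.imwrite("pics/t2.png",b)
u,v=map(int,proj("scene",p)[0]);print(u,v,proj("scene",[.52,.1405,.058]))
A=cv2.resize(a[v-50:v+50,u-50:u+50],(500,500),interpolation=2);B=cv2.resize(b[190:310,150:270],(300,300))
B=np.vstack([B,np.zeros((200,300,3),np.uint8)]);cv2.imwrite("pics/h.png",np.hstack([A,B]))
E
```

```text
[0.51762336 0.13831671 0.11588142] [ 0.09948868 -0.39233838 -0.9917709 ] 0.023175065925972786 19.99996840953827
184 180 [[189.4050758  199.41931925]]
```

View pics/h.png

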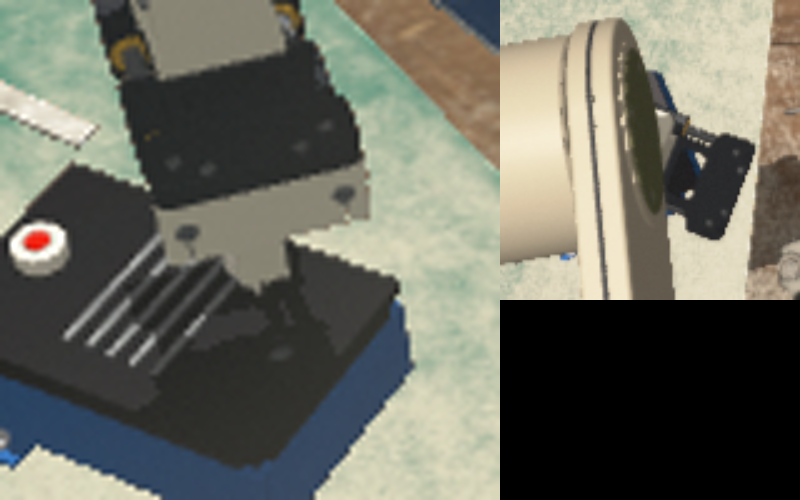

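The scene crop shows the hole at about image px (190.4, 200.6), but the near finger hides the rivet. I'll check the wrist angle and the hole measurement before turning the gripper to expose the rivet.

```bash
python3 - <<'E'
from h import *
print(np.round(monitor.read_state()["q"],2))
a=cv2.imread("pics/s0.png");b=cv2.imread("pics/t0.png")
g=a.max(2);print(g[195:207,182:200]);g=b.max(2);print(g[239:252,203:217])
E
```

```text
[ 0.16  0.03  1.78 -0.    1.33 -1.05]
[[59 57 58 60 59 61 60 60 60 59 60 61 62 60 61 62 61 62]
 [59 59 59 60 60 59 58 61 60 60 60 61 62 61 62 61 61 61]
 [58 59 58 58 59 59 55 57 56 53 58 61 60 61 61 63 62 63]
 [58 59 59 60 58 52 49 49 48 48 51 59 60 62 63 61 62 63]
 [60 59 59 60 56 47 47 53 54 55 52 59 61 62 62 62 62 63]
 [58 59 60 59 56 48 59 63 65 65 61 61 62 62 61 62 63 63]
 [59 60 60 59 59 59 61 65 64 63 61 62 62 63 62 63 63 64]
 [60 59 60 59 60 60 61 60 61 61 61 62 62 62 64 63 64 64]
 [60 60 60 60 62 61 59 61 62 61 61 62 62 62 63 63 63 63]
 [61 60 59 60 61 60 61 61 61 61 62 62 62 61 63 62 65 55]
 [61 60 60 61 61 61 62 61 61 62 62 61 61 63 63 64 56 51]
 [60 61 61 61 61 60 62 62 61 62 61 62 63 62 63 58 50 50]]
[[90 89 89 92 91 92 92 91 91 90 90 90 90 92]
 [89 90 89 91 88 89 92 91 90 90 89 90 91 92]
 [88 90 87 91 88 91 90 90 91 90 91 90 91 90]
 [90 90 90 91 82 54 58 50 65 88 90 90 91 91]
 [91 91 91 81 51 46 56 55 53 67 89 91 91 92]
 [89 88 91 71 39 54 58 57 56 49 87 92 89 90]
 [89 90 90 64 45 55 58 55 57 43 87 90 90 90]
 [89 89 89 67 35 54 55 57 56 53 86 88 89 89]
 [89 88 87 86 54 40 52 55 47 70 89 90 90 89]
 [90 89 90 90 83 71 65 59 78 85 88 89 90 90]
 [90 88 87 88 90 86 84 83 88 87 90 91 89 91]
 [88 90 91 88 89 88 87 86 90 88 88 88 87 89]
 [88 88 89 88 89 88 87 87 87 86 88 87 88 88]]
```

Emit:
{"op": "arm_command", "data": {"deltas": [[[0,0,0,0,0,-7],[0,0,0,0,0,-7],[0,0,0,0,0,-7],[0,0,0,0,0,-7],[0,0,0,0,0,-7],[0,0,0,0,0,-7],[0,0,0,0,0,-7],[0,0,0,0,0,-7],[0,0,0,0,0,-7],[0,0,0,0,0,-7],[0,0,0,0,0,-7],[0,0,0,0,0,-7]]]}}

```text
t: 7.05
tool_pos: [0.5184, 0.1368, 0.1166]
orientation: [2.493, 1.912, -0.0]
force: [0.3, 0.1, -0.3]
opening: 0.0232
gripper_force: 20.0
```

Emit:
{"op": "arm_command", "data": {"deltas": [[[0,0,-0.5,0,0,-7],[0,0,-0.7,0,0,0],[0,0,-0.7,0,0,0],[0,0,-0.5,0,0,0],[0,0,0,0,0,0],[0,0,0,0,0,0]]]}}

```text
t: 7.55
tool_pos: [0.5178, 0.1381, 0.0919]
orientation: [-2.596, -1.768, 0.002]
force: [0.1, 0.6, -0.8]
opening: 0.0231
gripper_force: 20.0
```

```bash
python3 - <<'E'
from h import *
s=monitor.read_state();p=np.array(s["tool_pos"]);print(p,s["orientation"],s["force"],s["opening"],s["gripper_force"])
a=eyes.read_camera("scene");cv2.imwrite("pics/s3.png",a)
H,e=two((189.6,199.3),(209.3,244.9));print("hole",H,e)
print(proj("scene",[p,p+[0,0,-.019],p+[0,0,.015]]),"crop origin 150,150")
cv2.imwrite("pics/c3.png",cv2.resize(a[150:220,150:230],(800,560)[:2] if 0 else (640,560),interpolation=2))
E
```

```text
[0.51776094 0.13807273 0.09191771] [-2.59584606e+00 -1.76847804e+00  2.01500074e-03] [ 0.12811509  0.64229127 -0.75674155] 0.023118491611160263 19.99994158744812
hole [0.52071278 0.14142692 0.05709101] 0.0003559573644167451
[[186.59542172 189.02221416]
 [188.04010538 195.582359  ]
 [185.42339258 183.70016263]] crop origin 150,150
```

View pics/c3.png

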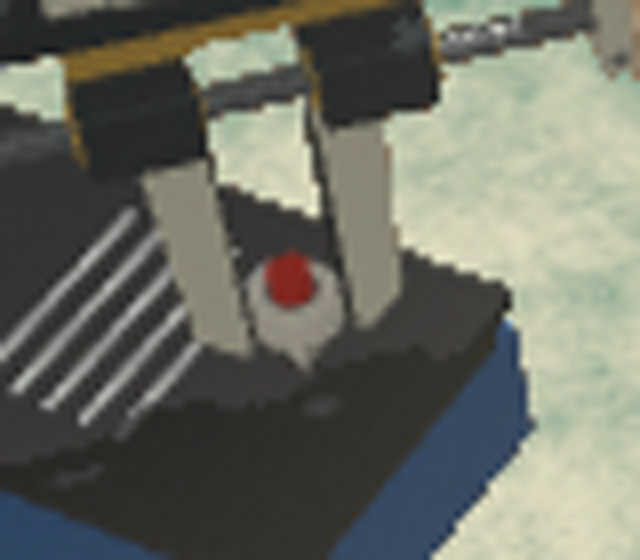

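The rivet is held upright with its pin up. Its shank tip is at px (187.8, 195.7), which matches the pose prediction, and the hole is at (190, 200).

Emit:
{"op": "arm_command", "data": {"deltas": [[[0.22,0.2,0,0,0,0],[0,0,-0.5,0,0,0],[0,0,-0.4,0,0,0],[0,0,-0.3,0,0,0],[0,0,-0.2,0,0,0],[0,0,-0.2,0,0,0],[0,0,-0.2,0,0,0],[0,0,0,0,0,0]]]}}

```text
t: 8.27
tool_pos: [0.5201, 0.1403, 0.0741]
orientation: [-2.597, -1.767, 0.001]
force: [-0.5, 0.2, -1.1]
opening: 0.0234
gripper_force: 20.0
```

Emit:
{"op": "arm_command", "data": {"deltas": [[[0,0,-0.1,0,0,0],[0,0,-0.1,0,0,0],[0,0,-0.1,0,0,0],[0,0,0,0,0,0]]]}}

```text
t: 8.6
tool_pos: [0.5204, 0.1404, 0.0715]
orientation: [-2.598, -1.767, 0.0]
force: [-0.9, 0.3, -0.2]
opening: 0.023
gripper_force: 20.0
```

Emit:
{"op": "arm_command", "data": {"deltas": [[[0,0,-0.1,0,0,0],[0,0,-0.1,0,0,0],[0,0,0,0,0,0]]]}}

```text
t: 8.85
tool_pos: [0.5202, 0.1403, 0.0693]
orientation: [-2.598, -1.767, 0.001]
force: [-0.2, -1.0, -0.8]
opening: 0.0231
gripper_force: 20.0
```

Emit:
{"op": "arm_command", "data": {"deltas": [[[0,0,-0.1,0,0,0],[0,0,-0.1,0,0,0],[0,0,-0.1,0,0,0],[0,0,0,0,0,0]]]}}

```text
t: 9.18
tool_pos: [0.5203, 0.1404, 0.0663]
orientation: [-2.598, -1.767, 0.001]
force: [-1.4, -0.3, -1.0]
opening: 0.0231
gripper_force: 20.0
```

Emit:
{"op": "arm_command", "data": {"deltas": [[[0,0,-0.1,0,0,0],[0,0,-0.1,0,0,0],[0,0,-0.1,0,0,0],[0,0,0,0,0,0]]]}}

```text
t: 9.52
tool_pos: [0.5203, 0.1403, 0.0633]
orientation: [-2.598, -1.767, 0.001]
force: [-1.7, -0.9, -0.5]
opening: 0.0234
gripper_force: 20.0
```

Emit:
{"op": "arm_command", "data": {"deltas": [[[0,0,-0.1,0,0,0],[0,0,0,0,0,0]]]}}

```text
t: 9.68
tool_pos: [0.5204, 0.1404, 0.0624]
orientation: [-2.598, -1.767, 0.0]
force: [-1.9, -1.0, -0.8]
opening: 0.0231
gripper_force: 20.0
```

Emit:
{"op": "arm_command", "data": {"deltas": [[[-0.04,-0.02,-0.05,0,0,0],[0,0,-0.05,0,0,0],[0,0,0,0,0,0]]]}}

```text
t: 9.93
tool_pos: [0.5202, 0.1403, 0.0616]
orientation: [2.598, 1.767, 0.0]
force: [0.2, -0.7, 0.7]
opening: 0.0233
gripper_force: 20.0
```

Emit:
{"op": "arm_command", "data": {"deltas": [[[0,0,-0.05,0,0,0],[0,0,-0.05,0,0,0],[0,0,0,0,0,0]]]}}

```text
t: 10.18
tool_pos: [0.5202, 0.1403, 0.0608]
orientation: [2.598, 1.767, 0.0]
force: [-1.5, -0.9, 2.3]
opening: 0.0228
gripper_force: 20.0
```

Emit:
{"op": "arm_command", "data": {"deltas": [[[0,0,-0.05,0,0,0],[0,0,-0.05,0,0,0],[0,0,0,0,0,0],[0,0,0,0,0,0]]]}}

```text
t: 10.52
tool_pos: [0.5203, 0.1402, 0.0601]
orientation: [2.598, 1.767, 0.001]
force: [-2.5, -0.5, 6.3]
opening: 0.023
gripper_force: 20.0
```

Emit:
{"op": "arm_command", "data": {"deltas": [[[0,0,0,0,0,0],[0,0,0,0,0,0],[0,0,0,0,0,0],[0,0,0,0,0,0],[0,0,0.5,0,0,0],[0,0,1,0,0,0],[0,0,1.5,0,0,0],[0,0,1,0,0,0],[0,0,0,0,0,0],[0,0,0,0,0,0]]], "gripper": -0.2}}

```text
t: 11.35
tool_pos: [0.5211, 0.1404, 0.101]
orientation: [2.597, 1.766, 0.004]
force: [-0.2, -0.3, -0.6]
opening: 0.0371
gripper_force: 0.0
```

```bash
python3 - <<'E'
from h import *
s=monitor.read_state();p=np.array(s["tool_pos"]);print(p,s["force"],s["opening"])
a=eyes.read_camera("scene");cv2.imwrite("pics/s4.png",a)
h=cv2.cvtColor(a,cv2.COLOR_BGR2HSV)[170:215,170:215];m=((h[...,0]<8)|(h[...,0]>172))&(h[...,1]>140)&(h[...,2]>80);print(blobs(m,5),"+170,170")
print(proj("scene",[[.5203,.1403,.058],[.5203,.1403,.068],[.5203,.1403,.076]]))
cv2.imwrite("pics/c4.png",cv2.resize(a[150:220,150:230],(640,560),interpolation=2))
E
```

```text
[0.52108556 0.14038152 0.10095505] [-0.16937975 -0.31744834 -0.62310466] 0.037064263612946916
[([18.6, 24.2], [17, 22, 5, 6, 22])] +170,170
[[189.58166775 199.40313137]
 [188.84944212 196.05320911]
 [188.25532846 193.33514723]]
```

View pics/c4.png

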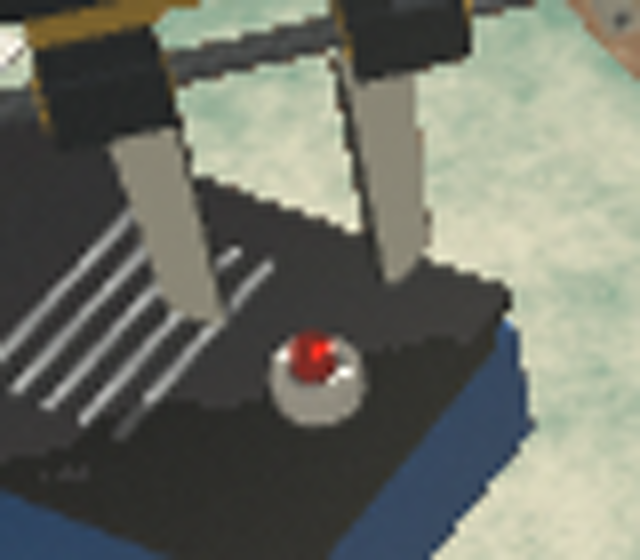

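The rivet sits on the cover with its pin up: red centre at px (188.6, 194.2), as predicted for a seated collar. Next I close the fingers and press the pin.

Emit:
{"op": "arm_command", "data": {"deltas": [[[-0.05,0.06,0,0,0,0],[0,0,0,0,0,0],[0,0,0,0,0,0],[0,0,0,0,0,0],[0,0,0,0,0,0],[0,0,0,0,0,0],[0,0,-0.6,0,0,0],[0,0,-0.6,0,0,0],[0,0,-0.5,0,0,0],[0,0,-0.4,0,0,0],[0,0,0,0,0,0],[0,0,0,0,0,0]]], "gripper": -1}}

```text
t: 12.4
tool_pos: [0.5191, 0.1407, 0.078]
orientation: [-2.597, -1.767, 0.002]
force: [-0.0, 0.7, -0.1]
opening: 0.0002
gripper_force: 0.0
```

Emit:
{"op": "arm_command", "data": {"deltas": [[[0.1,0,-0.1,0,0,0],[0,0,-0.1,0,0,0],[0,0,-0.1,0,0,0],[0,0,0,0,0,0]]]}}

```text
t: 12.73
tool_pos: [0.521, 0.1409, 0.0761]
orientation: [2.597, 1.767, 0.001]
force: [-0.2, -0.5, 3.8]
opening: 0.0006
gripper_force: 1.6
```

Emit:
{"op": "arm_command", "data": {"deltas": [[[0,0,-0.05,0,0,0],[0,0,-0.05,0,0,0],[0,0,-0.05,0,0,0],[0,0,0,0,0,0]]]}}

```text
t: 13.07
tool_pos: [0.5211, 0.1409, 0.075]
orientation: [2.597, 1.767, 0.002]
force: [-0.9, -0.6, 8.2]
opening: 0.0005
gripper_force: 3.7
```

Emit:
{"op": "arm_command", "data": {"deltas": [[[0,0,-0.05,0,0,0],[0,0,-0.05,0,0,0],[0,0,-0.05,0,0,0],[0,0,-0.05,0,0,0],[0,0,0,0,0,0]]]}}

```text
t: 13.48
tool_pos: [0.5211, 0.1409, 0.0732]
orientation: [2.597, 1.767, 0.002]
force: [-2.5, -0.6, 9.0]
opening: 0.0006
gripper_force: 4.4
```

Emit:
{"op": "arm_command", "data": {"deltas": [[[0,0,-0.05,0,0,0],[0,0,-0.05,0,0,0],[0,0,-0.05,0,0,0],[0,0,-0.05,0,0,0],[0,0,0,0,0,0]]]}}

```text
t: 13.9
tool_pos: [0.5211, 0.1408, 0.0711]
orientation: [2.597, 1.767, 0.002]
force: [-1.9, -0.7, 9.5]
opening: 0.0002
gripper_force: 4.4
```

Emit:
{"op": "arm_command", "data": {"deltas": [[[0,0,-0.05,0,0,0],[0,0,-0.05,0,0,0],[0,0,-0.05,0,0,0],[0,0,-0.05,0,0,0],[0,0,0,0,0,0]]]}}

```text
t: 14.32
tool_pos: [0.5211, 0.1409, 0.0692]
orientation: [2.597, 1.766, 0.002]
force: [-2.3, -0.8, 10.0]
opening: 0.0004
gripper_force: 4.4
```

Emit:
{"op": "arm_command", "data": {"deltas": [[[0,0,-0.05,0,0,0],[0,0,-0.05,0,0,0],[0,0,-0.05,0,0,0],[0,0,0,0,0,0]]]}}

```text
t: 14.65
tool_pos: [0.5211, 0.1409, 0.0676]
orientation: [2.597, 1.767, 0.002]
force: [-2.5, -1.6, 9.3]
opening: 0.0006
gripper_force: 4.4
```

Emit:
{"op": "arm_command", "data": {"deltas": [[[0,0,-0.05,0,0,0],[0,0,-0.05,0,0,0],[0,0,0,0,0,0]]]}}

```text
t: 14.9
tool_pos: [0.5211, 0.1409, 0.0667]
orientation: [2.597, 1.767, 0.002]
force: [-3.1, -0.9, 9.3]
opening: 0.0002
gripper_force: 4.7
```

Emit:
{"op": "arm_command", "data": {"deltas": [[[0,0,-0.05,0,0,0],[0,0,-0.05,0,0,0],[0,0,0,0,0,0]]]}}

```text
t: 15.15
tool_pos: [0.5212, 0.1409, 0.066]
orientation: [2.597, 1.767, 0.002]
force: [-3.8, -0.6, 12.7]
opening: 0.0005
gripper_force: 6.0
```

Emit:
{"op": "arm_command", "data": {"deltas": [[[0,0,-0.05,0,0,0],[0,0,0,0,0,0]]]}}

```text
t: 15.32
tool_pos: [0.5212, 0.1409, 0.0657]
orientation: [2.597, 1.767, 0.002]
force: [-4.3, -1.7, 14.0]
opening: 0.0004
gripper_force: 6.6
```

Force rises at about 4 N/mm, well above the slide force, so the pin is at its stop. Retreating to look.

Emit:
{"op": "arm_command", "data": {"deltas": [[[0,0,0.2,0,0,0],[0,0,0.5,0,0,0],[0,0,1.5,0,0,0],[0,0,3,0,0,0],[0,0,3,0,0,0],[0,0,3,0,0,0],[0,0,2,0,0,0],[0,0,0,0,0,0],[0,0,0,0,0,0]]]}}

```text
t: 16.07
tool_pos: [0.5214, 0.141, 0.1975]
orientation: [2.597, 1.766, 0.004]
force: [-0.0, 1.4, -0.1]
opening: 0.0007
gripper_force: 0.0
```

```bash
python3 - <<'E'
from h import *
s=monitor.read_state();p=np.array(s["tool_pos"]);print(p,s["force"],s["t"])
a=eyes.read_camera("scene");cv2.imwrite("pics/s5.png",a)
h=cv2.cvtColor(a,cv2.COLOR_BGR2HSV);m=((h[...,0]<8)|(h[...,0]>172))&(h[...,1]>120)&(h[...,2]>80);print([x for x in blobs(m,5) if 120<x[0][0]<300 and x[0][1]>150])
cv2.imwrite("pics/c5.png",cv2.resize(a[150:220,125:225],(800,560),interpolation=2))
E
```

```text
[0.52144234 0.14097884 0.19749421] [-0.04715324  1.40491007 -0.06152708] 16.0667
[([140.9, 177.7], [139, 176, 5, 4, 16]), ([188.8, 195.5], [187, 194, 5, 4, 13]), ([285.5, 319.0], [283, 317, 6, 5, 26])]
```

View pics/c5.png

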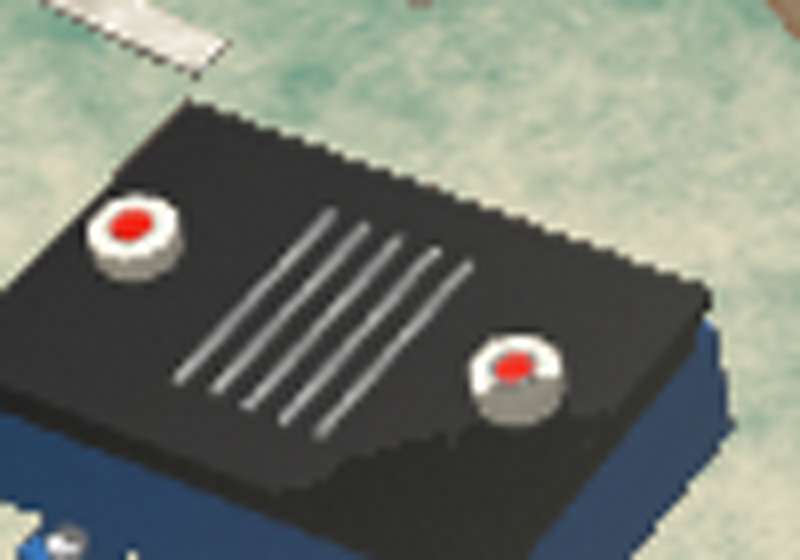

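The picture shows both collars flat on the cover. The new rivet's pin is flush at px (188.8, 195.5), matching the factory-fitted rivet at (140.9, 177.7). The spent rivet is untouched.

```bash
python3 -c "
from plant import ticket
print(ticket.close_job())"
```

```text
the job is handed in; nothing more can be done
None
```

The rivet is seated in the cover's empty hole and its pin was pushed flush only after seating; the highest reading I saw on the cover was about 15 N, and I handed the job in at about 16 s.

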